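Put the spray-bench kit back into its matching trays

TASK

Put the brass air coupler, the aluminium flow cup, the tape measure and the paint marker, which stand or lie along the front of the bench, back into the black trays behind them, each flat on the yellow floor of the recess that matches its outline: the coupler upright in the small round one, the flow cup upright in the large round one, the tape measure in the rectangular one and the marker lengthwise in the long narrow one. Leave the silvery air cap and the small paint tin, which have no tray, where they stand.

Things in the scene. Friction and masses are not known exactly. Their poses are not given: they have to be found in the camera images.
- coupler: Brass air coupler, a stepped upright cylinder, at most 27 mm diameter, 50 mm high, 90 g. Origin: centre of its underside; z up along its axis. Grip it round its sides at about 28 mm above its underside.
- cup: Aluminium flow cup, standing in the front row nearest the robot (a similar grey cup far back at the left belongs to the room and stays there): round goblet, 55 mm diameter at the rim and down to about 32 mm height, tapering below to a foot of 41 mm diameter; 74 mm high, 110 g. Origin: centre of its underside; z up along its axis. Grip it across the outside at about 50 mm above its underside.
- tape: Dark tape measure with a yellow round label, standing on its edge: 34 mm wide along its x, 76 mm long along its y (the case itself spans y = -26 to +38 mm, the rest is the hook), 60 mm high, 210 g. Origin: underside, middle of the 34 x 76 mm outline; z up. Grip it across its x at about 38 mm above its underside. Either way round is right in its tray.
- pen: White paint marker with a blue cap, lying: 15 mm wide along its x, 132 mm long along its y, 15 mm high, 18 g. Origin: underside, at mid length; z up. Grip it across its x at mid length. Either way round is right in its tray.
- coupler_tray: Origin: centre of its underside on the bench; z up. Fixed to the bench. Black tile 80 x 80 mm, 10 mm thick, with a round recess of 41 mm diameter in its centre, yellow floor 4 mm above the bench (6 mm deep). For the coupler.
- cup_tray: Origin: centre of its underside on the bench; z up. Fixed to the bench. Black tile 100 x 100 mm, 10 mm thick, with a round recess of 60 mm diameter in its centre, yellow floor 4 mm above the bench (6 mm deep). For the flow cup.
- tape_tray: Origin: centre of its underside on the bench; z up. Fixed to the bench. Black tile 80 mm (its x) by 120 mm (its y), 10 mm thick, with a rectangular recess 52 mm (x) by 92 mm (y) in its centre, yellow floor 4 mm above the bench (6 mm deep). For the tape measure, its length along the tray's y.
- marker_tray: Origin: centre of its underside on the bench; z up. Fixed to the bench. Black tile 60 mm (its x) by 164 mm (its y) with a recess 30 mm (x) by 148 mm (y), yellow floor 4 mm above the bench; the walls rise 6 mm above the floor round both ends, but along the middle 72 mm of the length both sides are open, so that fingers can straddle the marker there. For the marker, its length along the tray's y.
- cap: Bystander: silvery ribbed air cap, 34 mm diameter, 24 mm high, standing. Origin: centre of its underside. Leave it alone.
- tin: Bystander: small used paint tin, pale sides, greenish paint-smeared lid, 78 mm diameter, 78 mm high, standing. Origin: centre of its underside. Leave it alone.
Mind the look-alikes: they are no part of the job. What is shaped like the tape_tray but green is not meant.

How it is judged:
By the outcome, as a careful person would: the job done as asked, in the order asked, and still so for the second after the job is handed in, with the robot touching nothing.
It also fails if it takes over 120 s, if anything falls off the work surface, if the arm or the gripper's body presses on something with over 40 N, if the wrist force passes 120 N, or if a joint passes its speed limit or range.

ROBOT

A 6-joint arm with a two-finger parallel gripper is mounted at the origin on a cart in front of the work surface, level with it; the furniture and walls round the work are solid. World frame = base frame: x ahead of the robot, y to its left, z up, the work surface at z = 0. Lengths are in mm, angles in degrees, forces in N, time in s.
With the tool pointing down it reaches from about 300 to 850 mm from the base axis. Payload 4.2 kg.
Tool frame: the origin (TCP) lies between the finger pads; the fingertips stand 19 mm ahead of it and the grasp point (between the pads) is the TCP (env.tips_ahead is the distance from the TCP to the fingertips, in mm); z points along the fingers, y is the direction in which the jaws open and shut (so a half turn about z gives the same grasp; the last joint's range is limited). The gripper opens to 91 mm and grips with 3 to 60 N. Pads are 32 mm wide; open, the fingers measure 118 mm over their backs; the gripper's body (76 mm by 178 mm) begins 60 mm behind the grasp point.
Start: joints at [75.459, 18.312, 89.639, -0, 72.044, -1.146], TCP at [133.214, 559.37, 232.976] pointing down, gripper open.
Joint ranges: [-177.97, 177.97], [-48.28, 115.42], [12.27, 149.76], [-77.06, 257.06], [2.81, 150.46], [-146.56, 146.56]. Speed limits (degrees/s): [147.25, 147.25, 180, 180, 180, 180].

INTERFACE

Orientations are given as [roll, pitch, yaw] about the fixed x, y, z axes, in that order (R = Rz(yaw) Ry(pitch) Rx(roll)).
In Python, from workcell import telemetry, viewer, job_done, env gives the robot as it stands. The module is installed in compiled form; this text tells all that it offers.
- The arm moves only by the shell command python3 -m jog 'ROWS' [FORCE]. ROWS is JSON, a list of rows, each a list of 3 entries, a list of its own where there are three numbers: the shift along the tool's x, y, z in cm, then the turn about the tool's z in degrees, then the opening, from 0 (shut) to 1 (fully open). A call has 1 to 10 rows; each row shifts and turns the pose as measured when the row begins, along the tool's axes as they then stand; what a row does not reach is not made up. A row lasts 1/8 s, in which the tool goes at most 62.5 mm and 10.7 degrees, less where a joint would pass 70% of its speed; a pose out of reach is approached as far as the arm can. A call is refused whole if a number of a shift passes 6.25 or a number of a turn 10.7, either way. A call with a gripper value outside its range is refused whole. The fingers move at their own pace and stop on an object; FORCE is the grip in N (left out, the last holds). Time passes only in rows, so rows that do not move let the fingers close. It gives the time, the measured TCP pose, the force and the opening at its end, in the units of the state.
- telemetry.state(): the state, without advancing time (a new reading comes with each control period).
- viewer.grab_frame(name): name is "scene" or "top"; returns a dict with "color" (384x512x3 uint8, red, green, blue), "K" (3x3 intrinsics, pixels), "rvec" (rotation vector, rad) and "tvec" (3), from world to camera coordinates, as OpenCV has them. Camera axes: x right, y down, z forward; pixel columns grow to the right and rows downward; lengths in mm; the calibration is good to about 2 mm. A picture is of the moment at which its call begins. There is no depth.
- job_done(): hands the job in, once; it reports no verdict.
The state is a dict: "time_s": time; "qpos": joint angles; "qvel": joint speeds; "effort": joint torques, N m; "ee_pos": TCP position; "ee_rot": TCP orientation; "force": force on the tool from outside, world axes, zero at the start; "torque": the same for the moment, N m; "gripper_width": finger opening in mm.
Only numpy, scipy, OpenCV 4.12 (cv2) and the standard library are available. Lean on these libraries where they do the work, as an engineer would, in place of code of your own. Each camera call takes 0.05 s, during which the arm holds its last target. There are 200 camera calls.

## Working session

There is one attempt and no reset: what is moved stays moved. The work goes in short steps, Python scripts to look and compute and a shell command to move; the robot and the scene stay as the last step left them, time stands still between calls to the robot, and variables do not carry over. Pictures are saved under pics/ and viewed, about 12 in all and at most 16, crops included, and the job is handed in when it is done.

```bash
mkdir -p pics; python3 - <<'E'
from workcell import telemetry, viewer, env
import cv2
s=telemetry.state();print(s['time_s'],s['ee_pos'],s['ee_rot'],s['gripper_width'])
for n in('scene','top'):
    f=viewer.grab_frame(n);cv2.imwrite(f'pics/{n}0.png',cv2.resize(f['color'][:,:,::-1],(800,600),interpolation=cv2.INTER_CUBIC))
    cv2.imwrite(f'pics/{n}0raw.png',f['color'][:,:,::-1])
    R=cv2.Rodrigues(f['rvec'])[0];print(n,f['K'],-R.T@f['tvec'].ravel(),R)
E
```

```text
0.0 [133.0972459  558.90838262 232.13147386] [-1.79901337e+02 -1.30728778e-03  1.66605427e+02] 91.57963443110836
scene [[365.2325754    0.         256.60385238]
 [  0.         365.2325754  188.52048131]
 [  0.           0.           1.        ]] [-181.78803739 -732.12107222  797.54541848] [[ 0.6974402  -0.7164828   0.01515123]
 [-0.42645427 -0.43192566 -0.79471818]
 [ 0.57594611  0.5478071  -0.60678947]]
top [[362.54846607   0.         256.00008343]
 [  0.         362.54846607 188.4695258 ]
 [  0.           0.           1.        ]] [ 465.58600926  -28.50641513 1194.14098666] [[ 0.01875454 -0.99981792  0.00351932]
 [-0.99751025 -0.01895035 -0.06792779]
 [ 0.06798211 -0.00223661 -0.99768403]]
```

View pics/scene0.png

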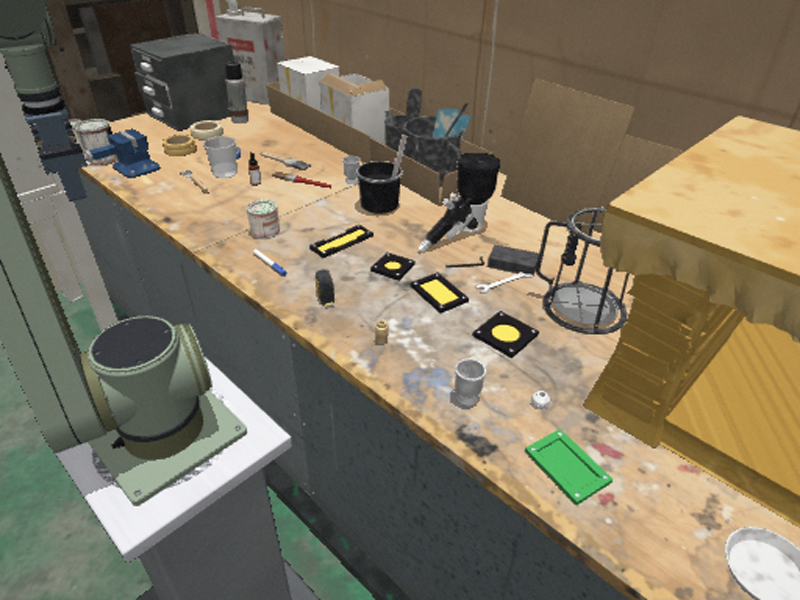

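View pics/top0.png

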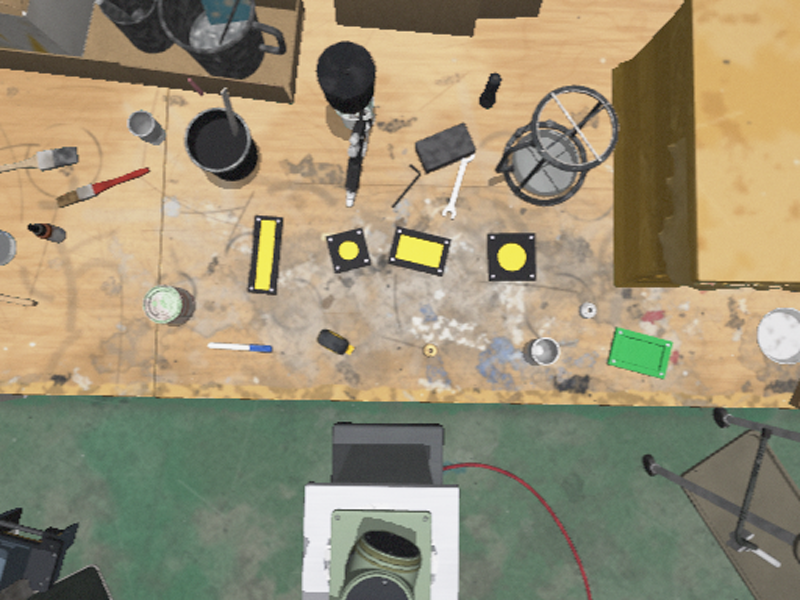

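```bash
cat > h.py <<'E'
import numpy as np,cv2
from workcell import telemetry,viewer
def grab(n):
    f=viewer.grab_frame(n); f['R']=cv2.Rodrigues(f['rvec'])[0]; f['t']=f['tvec'].ravel(); return f
def px2w(f,u,v,z):
    d=f['R'].T@np.linalg.inv(f['K'])@[u,v,1]; c=-f['R'].T@f['t']; return (c+d*(z-c[2])/d[2])[:2].round(1)
def w2px(f,p):
    return cv2.projectPoints(np.array(p,float).reshape(-1,3),f['rvec'],f['tvec'],f['K'],None)[0].reshape(-1,2)
def crop(f,name,u,v,w,h,s):
    c=cv2.resize(f['color'][v:v+h,u:u+w,::-1],None,fx=s,fy=s,interpolation=cv2.INTER_CUBIC); 
    for i in range(0,w,10): cv2.putText(c,str(u+i),(i*s,10),0,.35,(0,0,255)); cv2.line(c,(i*s,12),(i*s,18),(0,0,255))
    for i in range(0,h,10): cv2.putText(c,str(v+i),(0,i*s+4),0,.35,(0,0,255)); cv2.line(c,(24,i*s),(30,i*s),(0,0,255))
    cv2.imwrite(f'pics/{name}.png',c)
def yellow(f,z=4):
    hsv=cv2.cvtColor(f['color'],cv2.COLOR_RGB2HSV); m=cv2.inRange(hsv,(25,170,120),(33,255,255))
    for c in cv2.findContours(m,0,1)[0]:
        if cv2.contourArea(c)>60:
            (x,y),s,a=cv2.minAreaRect(c); M=cv2.moments(c); u,v=M['m10']/M['m00'],M['m01']/M['m00']
            b=cv2.boxPoints(((x,y),s,a)); print((round(u,1),round(v,1)),'->',px2w(f,u,v,z),'box',[px2w(f,*q,z).tolist() for q in b])
E
python3 - <<'E'
from h import *
f=grab('top'); yellow(f)
crop(f,'tl',125,205,160,30,5); crop(f,'tr',205,190,160,50,5)
g=grab('scene'); print('scene'); yellow(g)
import numpy as np
a=f['color'][205:240,130:230,::-1]; b=f['color'][205:240,260:360,::-1]
c=np.vstack([cv2.resize(x,None,fx=8,fy=8,interpolation=cv2.INTER_CUBIC) for x in(a,b)]);cv2.imwrite('pics/pair.png',c)
crop(g,'sc',155,150,200,115,4)
E
```

```text
scene
```

View pics/pair.png

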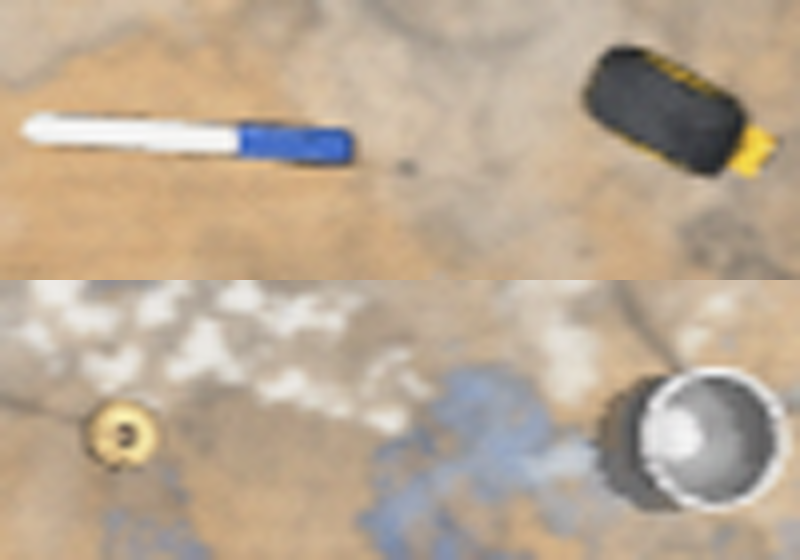

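View pics/sc.png

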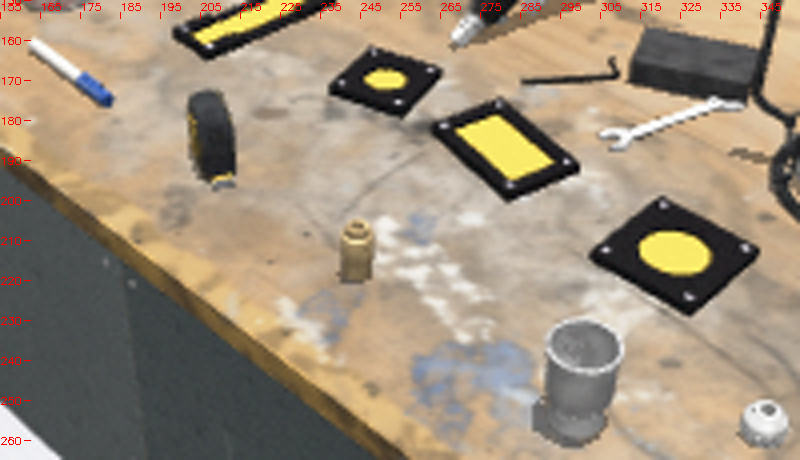

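```bash
sed -i 's/(25,170,120),(33,255,255)/(24,110,150),(35,255,255)/' h.py; python3 - <<'E'
from h import *
f=grab('top');g=grab('scene')
yellow(f);print('scene');yellow(g)
P=[px2w(f,132.3,220.6,7.5),px2w(f,173.8,223.1,7.5)];print('pen',P,np.linalg.norm(P[0]-P[1]),np.mean(P,0),np.degrees(np.arctan2(*(P[1]-P[0])[::-1])))
print('coup',px2w(f,275.2,223.7,50),'scene',px2w(g,155+357/4,150+224/4,50))
print('cup',px2w(f,349.0,224.2,74),'scene',px2w(g,155+584/4,150+344/4,74))
print('tape dark centre z60',px2w(f,130+667/8-.4,205+110/8-.4,60),'z45',px2w(f,130+667/8-.4,205+110/8-.4,45))
a,b=px2w(f,130+600/8,205+120/8,60),px2w(f,130+700/8,205+172/8,60);print('dir',np.degrees(np.arctan2(*(b-a)[::-1])))
print('hook',px2w(f,130+765/8,205+150/8,5),'scene',px2w(g,155+225/4,150+182/4,3))
E
```

```text
(327.1, 164.0) -> [ 632.1 -264.9] box [[658.4, -234.5], [659.5, -294.2], [606.2, -294.4], [605.1, -234.9]]
(222.7, 159.8) -> [639.7  80.7] box [[658.6, 100.1], [659.4, 60.3], [622.7, 59.5], [621.9, 99.1]]
(268.1, 160.4) -> [640.6 -69.4] box [[626.3, -17.8], [676.8, -29.3], [655.6, -120.9], [605.2, -109.1]]
(169.4, 162.7) -> [626.4 256.4] box [[554.5, 277.1], [701.6, 267.8], [699.0, 235.2], [551.8, 244.7]]
scene
(323.4, 212.8) -> [ 633.6 -263.4] box [[633.8, -228.8], [674.6, -269.2], [632.8, -298.4], [593.4, -259.2]]
(280.8, 186.4) -> [642.5 -68.3] box [[631.1, -23.6], [686.3, -11.2], [655.1, -110.6], [603.6, -119.7]]
(218.3, 153.6) -> [628.4 257.9] box [[566.2, 277.1], [706.4, 265.0], [688.7, 235.3], [551.7, 248.6]]
pen [array([433.9, 369.7]), array([428.3, 234.4])] 135.415841023124 [431.1  302.05] -92.37009116508939
coup [433.7 -93.5] scene [434.4 -93.4]
cup [ 437.1 -319.4] scene [ 436.6 -318.8]
tape dark centre z60 [447.  101.3] z45 [446.7 103. ]
dir -116.1574661250324
hook [429.3  65.8] scene [431.1  68.4]
```

```bash
python3 - <<'E'
from h import *
S=8;out=[]
for n,(u,v) in(('top',(190,195)),('scene',(180,155))):
    f=grab(n); c=cv2.resize(f['color'][v:v+45,u:u+50,::-1],None,fx=S,fy=S,interpolation=cv2.INTER_CUBIC)
    a=np.radians(-26);X=np.array([np.cos(a),np.sin(a),0]);Y=np.array([-X[1],X[0],0]);o=np.array([446,100.5,0])
    for z,col in((0,(255,0,255)),(60,(255,255,0))):
        q=[o+x*X+y*Y+[0,0,z] for x,y in((-17,-26),(17,-26),(17,38),(-17,38))]
        p=((w2px(f,q)-[u,v]+.5)*S).astype(int);cv2.polylines(c,[p],True,col,1)
    h=((w2px(f,[o-38*Y+[0,0,3],o])-[u,v]+.5)*S).astype(int); [cv2.circle(c,tuple(map(int,k)),4,(0,0,255),1) for k in h]
    out.append(c)
cv2.imwrite('pics/tape.png',np.hstack(out))
E
```

```text
(no output)
```

View pics/tape.png

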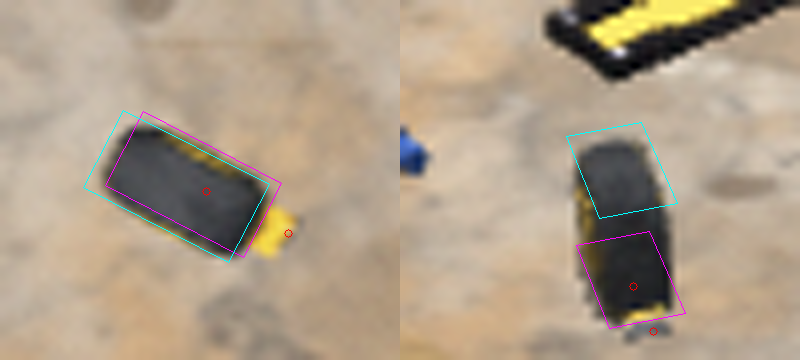

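```bash
cat > go.py <<'E'
import sys,numpy as np
from workcell import telemetry
from scipy.spatial.transform import Rotation as Ro
x,y,z,w=map(float,sys.argv[1:5]); s=telemetry.state(); R=Ro.from_euler('xyz',s['ee_rot'],degrees=True).as_matrix()
d=R.T@(np.array([x,y,z])-s['ee_pos'])/10
t=-(w-s['ee_rot'][2]+180)%360-0
t=(-(w-s['ee_rot'][2])+180)%360-180
print('t',round(s['time_s'],2),'pos',s['ee_pos'].round(1) if hasattr(s['ee_pos'],'round') else s['ee_pos'],'rot',np.round(s['ee_rot'],1),'w',round(s['gripper_width'],1),'F',np.round(s['force'],1),'q6',round(s['qpos'][5],1))
print('shift cm',d.round(2),'turn',round(t,1),'rows>=',int(np.ceil(max(np.abs(d).max()/6.0,np.linalg.norm(d)/6.2,abs(t)/10.5))))
E
python3 go.py 434 -93.5 140 166.6
```

```text
t 0.4 pos [133.2 559.3 232.9] rot [-180.    -0.   166.6] w 91.3 F [ 0.3 -0.4  0.1] q6 -1.1
shift cm [-44.39 -56.53   9.3 ] turn 0.0 rows>= 12
```

```bash
python3 -m jog '[[[-3.7,-4.7,0],0,1],[[-3.7,-4.7,0],0,1],[[-3.7,-4.7,0],0,1],[[-3.7,-4.7,0],0,1],[[-3.7,-4.7,0],0,1],[[-3.7,-4.7,0],0,1],[[-3.7,-4.7,0],0,1],[[-3.7,-4.7,0],0,1],[[-3.7,-4.7,0],0,1],[[-3.7,-4.7,0],0,1]]' 25; python3 go.py 434 -93.5 140 166.6
```

```text
time_s: 1.65
ee_pos: [392.6, 5.2, 234.1]
ee_rot: [179.6, 0.6, 167.2]
force: [0.5, 1.1, 0.6]
gripper_width: 91.3
t 1.65 pos [392.6   5.2 234.1] rot [179.6   0.6 167.2] w 91.3 F [0.5 1.1 0.6] q6 -78.4
shift cm [-6.13 -8.78  9.4 ] turn 0.6 rows>= 3
```

```bash
python3 -m jog '[[[-2,-3,3],0,1],[[-2,-3,3],0,1],[[-2,-2.8,3.4],0,1],[[0,0,0],0,1],[[0,0,0],0,1]]'; python3 go.py 434 -93.5 60 166.6
```

```text
time_s: 2.28
ee_pos: [436.5, -100.7, 139.7]
ee_rot: [179.5, 0.9, 166.7]
force: [-0.1, 0.1, 0.5]
gripper_width: 91.1
t 2.27 pos [ 436.5 -100.7  139.7] rot [179.5   0.9 166.7] w 91.1 F [-0.1  0.1  0.5] q6 -91.9
shift cm [0.55 0.58 7.97] turn 0.1 rows>= 2
```

```bash
python3 -m jog '[[[0.3,0.3,2],0,1],[[0.2,0.2,3],0,1],[[0,0,3],0,1],[[0,0,0],0,1]]'; python3 go.py 434 -93.5 28 166.6
```

```text
time_s: 2.78
ee_pos: [437.1, -91.1, 63.5]
ee_rot: [179.5, 1.6, 167.0]
force: [-0.4, 0.0, -1.2]
gripper_width: 91.2
t 2.77 pos [437.1 -91.1  63.5] rot [179.5   1.6 167. ] w 91.2 F [-0.4  0.  -1.2] q6 -91.2
shift cm [ 0.35 -0.33  3.54] turn 0.4 rows>= 1
```

```bash
python3 -m jog '[[[0.2,-0.2,1.5],0,1],[[0.1,-0.1,1.0],0,1],[[0,0,0.6],0,1],[[0,0,0],0,1]]'; python3 go.py 434 -93.5 28 166.6;python3 -m jog '[[[0,0,0],0,1],[[0,0,0],0,1]]' >/dev/null; python3 go.py 434 -93.5 28 166.6
```

```text
time_s: 3.28
ee_pos: [438.4, -92.5, 36.9]
ee_rot: [179.5, 2.2, 167.1]
force: [0.4, 0.2, 0.4]
gripper_width: 91.3
t 3.27 pos [438.4 -92.5  36.9] rot [179.5   2.2 167.1] w 91.3 F [0.4 0.2 0.4] q6 -91.7
shift cm [ 0.44 -0.2   0.87] turn 0.5 rows>= 1
t 3.52 pos [439.1 -92.7  37.7] rot [179.5   2.3 167.1] w 91.1 F [ 1.3 -0.1  0.1] q6 -91.7
shift cm [ 0.52 -0.2   0.95] turn 0.5 rows>= 1
```

```bash
python3 -m jog '[[[0.4,-0.1,0.5],0,1],[[0.2,-0.1,0.4],0,1],[[0,0,0],0,0.2],[[0,0,0],0,0.2],[[0,0,0],0,0.2],[[0,0,0],0,0.2],[[0,0,0],0,0.2],[[0,0,0],0,0.2]]' 20; python3 go.py 434 -93.5 28 166.6
```

```text
time_s: 4.53
ee_pos: [432.9, -93.5, 28.0]
ee_rot: [179.5, 2.3, 167.1]
force: [-0.6, -0.1, 0.2]
gripper_width: 33.9
t 4.53 pos [432.9 -93.5  28. ] rot [179.5   2.3 167.1] w 33.9 F [-0.6 -0.1  0.2] q6 -92.1
shift cm [-0.11  0.02  0.  ] turn 0.5 rows>= 1
```

```bash
python3 -m jog '[[[0,0,0],0,0],[[0,0,0],0,0],[[0,0,0],0,0],[[0,0,-2],0,0],[[0,0,-3],0,0],[[0,0,-3],0,0],[[0,0,0],0,0]]' 20; python3 go.py 640 81 110 166.6
```

```text
time_s: 5.4
ee_pos: [428.5, -93.2, 109.0]
ee_rot: [179.5, 2.1, 167.1]
force: [-0.9, -0.7, -0.9]
gripper_width: 26.2
t 5.4 pos [428.5 -93.2 109. ] rot [179.5   2.1 167.1] w 26.2 F [-0.9 -0.7 -0.9] q6 -91.9
shift cm [-16.72  21.69   0.73] turn 0.5 rows>= 5
```

```bash
python3 -m jog '[[[-2.8,3.6,0.1],0,0],[[-2.8,3.6,0.1],0,0],[[-2.8,3.6,0.1],0,0],[[-2.8,3.6,0.1],0,0],[[-2.8,3.6,0.1],0,0],[[-2,2.6,0.1],0,0],[[0,0,0],0,0],[[0,0,0],0,0]]'; python3 go.py 640 81 50 166.6
```

```text
time_s: 6.4
ee_pos: [629.7, 76.7, 96.4]
ee_rot: [179.8, 1.0, 167.0]
force: [-0.4, -0.1, -1.2]
gripper_width: 25.6
t 6.4 pos [629.7  76.7  96.4] rot [179.8   1.  167. ] w 25.6 F [-0.4 -0.1 -1.2] q6 -71.0
shift cm [-0.83  0.63  4.66] turn 0.4 rows>= 1
```

```bash
python3 -m jog '[[[-0.6,0.5,2],0,0],[[-0.2,0.2,1.5],0,0],[[0,0,1],0,0],[[0,0,0],0,0],[[0,0,0],0,0]]'; python3 go.py 640 81 33 166.6
```

```text
time_s: 7.02
ee_pos: [637.7, 79.8, 46.7]
ee_rot: [179.9, 0.8, 166.9]
force: [0.3, 0.1, -1.2]
gripper_width: 25.8
t 7.03 pos [637.7  79.8  46.7] rot [179.9   0.8 166.9] w 25.8 F [ 0.3  0.1 -1.2] q6 -70.6
shift cm [-0.18  0.17  1.38] turn 0.3 rows>= 1
```

```bash
python3 -m jog '[[[-0.1,0.1,0.7],0,0],[[-0.1,0,0.5],0,0],[[0,0,0.1],0,0],[[0,0,0],0,0],[[0,0,0],0,0]]'; python3 go.py 640 81 33 166.6
```

```text
time_s: 7.65
ee_pos: [640.9, 80.4, 34.2]
ee_rot: [179.8, 0.9, 166.9]
force: [-0.2, -0.2, -0.1]
gripper_width: 25.5
t 7.65 pos [640.9  80.4  34.2] rot [179.8   0.9 166.9] w 25.5 F [-0.2 -0.2 -0.1] q6 -70.6
shift cm [0.1  0.04 0.12] turn 0.3 rows>= 1
```

```bash
python3 -m jog '[[[0,0,0.15],0,0],[[0,0,0.05],0,0],[[0,0,0],0,0.45],[[0,0,0],0,0.6],[[0,0,0],0,0.8],[[0,0,0],0,1],[[0,0,0],0,1],[[0,0,-1],0,1],[[0,0,-3],0,1],[[0,0,-3],0,1]]'; python3 go.py 437 -319 160 166.6
```

```text
time_s: 8.9
ee_pos: [638.8, 80.4, 103.3]
ee_rot: [179.9, 0.7, 166.9]
force: [0.7, 0.2, 0.6]
gripper_width: 91.1
t 8.9 pos [638.8  80.4 103.3] rot [179.9   0.7 166.9] w 91.1 F [0.7 0.2 0.6] q6 -70.6
shift cm [ 10.54 -43.47  -5.87] turn 0.3 rows>= 8
```

```bash
python3 - <<'E'
from h import *
f=grab('scene');crop(f,'s1',190,120,150,110,5)
E
```

```text
(no output)
```

View pics/s1.png

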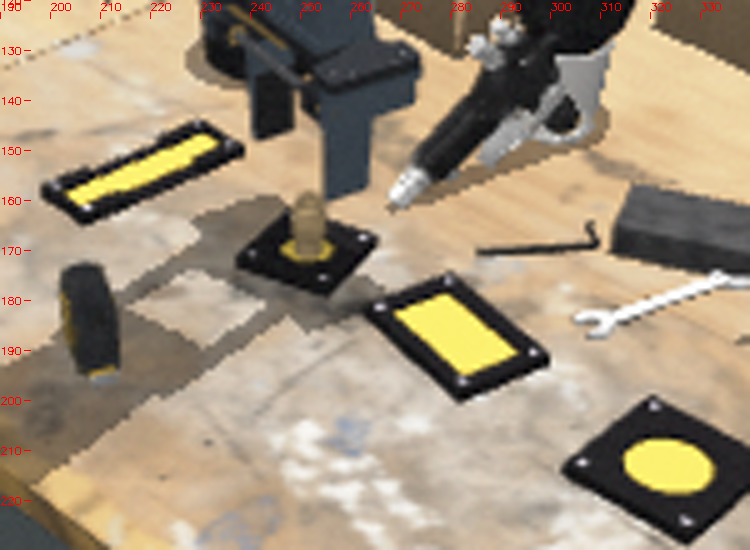

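The coupler stands upright, centred in its round recess at about pixel (252,167). Next comes the cup.

```bash
python3 -m jog '[[[1.2,-4.8,-1.5],0,1],[[1.2,-4.8,-1.5],0,1],[[1.2,-4.8,-1.5],0,1],[[1.2,-4.8,-1],0,1],[[1.2,-4.8,0],0,1],[[1.2,-4.8,0],0,1],[[1.2,-4.8,0],0,1],[[1.2,-4.8,0],0,1],[[0,-2,0],0,1],[[0,0,0],0,1]]'; python3 go.py 437 -319 120 166.6
```

```text
time_s: 10.2
ee_pos: [452.8, -302.7, 166.5]
ee_rot: [179.8, 2.1, 167.0]
force: [-0.2, 0.4, -0.5]
gripper_width: 91.1
t 10.2 pos [ 452.8 -302.7  166.5] rot [179.8   2.1 167. ] w 91.1 F [-0.2  0.4 -0.5] q6 -113.1
shift cm [ 1.34 -1.95  4.6 ] turn 0.4 rows>= 1
```

```bash
python3 -m jog '[[[0.8,-1.2,1.5],0,1],[[0.5,-0.7,1.5],0,1],[[0,0,1],0,1],[[0,0,0],0,1],[[0,0,0],0,1]]'; python3 go.py 437 -319 50 166.6
```

```text
time_s: 10.82
ee_pos: [439.5, -315.2, 126.4]
ee_rot: [179.8, 2.2, 167.2]
force: [-0.2, 0.0, 0.5]
gripper_width: 91.5
t 10.82 pos [ 439.5 -315.2  126.4] rot [179.8   2.2 167.2] w 91.5 F [-0.2  0.   0.5] q6 -115.5
shift cm [ 0.46 -0.45  7.63] turn 0.6 rows>= 2
```

```bash
python3 -m jog '[[[0.3,-0.4,1],0,1],[[0.2,-0.1,2],0,1],[[0.1,0,2],0,1],[[0.1,0,1.5],0,1],[[0,0,1],0,1],[[0,0,0],0,1]]'; python3 go.py 437 -319 50 166.6
```

```text
time_s: 11.58
ee_pos: [435.2, -319.7, 48.9]
ee_rot: [179.9, 2.4, 167.3]
force: [-1.0, 0.5, 0.8]
gripper_width: 91.3
t 11.57 pos [ 435.2 -319.7   48.9] rot [179.9   2.4 167.3] w 91.3 F [-1.   0.5  0.8] q6 -116.7
shift cm [-0.17  0.11 -0.1 ] turn 0.7 rows>= 1
```

```bash
python3 -m jog '[[[0,0,0],0,0.5],[[0,0,0],0,0.5],[[0,0,0],0,0.5],[[0,0,0],0,0.5],[[0,0,0],0,0.5],[[0,0,0],0,0.5],[[0,0,-0.2],0,0.5]]' 20; python3 go.py 633 -264 100 166.6
```

```text
time_s: 12.45
ee_pos: [435.9, -320.2, 52.5]
ee_rot: [180.0, 2.6, 167.3]
force: [1.3, 0.2, -1.5]
gripper_width: 53.4
t 12.45 pos [ 435.9 -320.2   52.5] rot [180.    2.6 167.3] w 53.4 F [ 1.3  0.2 -1.5] q6 -116.7
shift cm [-18.19   9.83  -3.94] turn 0.7 rows>= 4
```

```bash
python3 -m jog '[[[0,0,-1.5],0,0.3],[[0,0,-2.5],0,0.3],[[-2,1,-1],0,0.3],[[-4,2.2,0.2],0,0.3],[[-4,2.2,0.2],0,0.3],[[-4,2.2,0.2],0,0.3],[[-3,1.6,0.1],0,0.3],[[0,0,0],0,0.3],[[0,0,0],0,0.3]]'; python3 go.py 633 -264 70 166.6
```

```text
time_s: 13.58
ee_pos: [625.6, -267.2, 114.0]
ee_rot: [-179.9, 3.0, 167.2]
force: [-0.8, -0.1, -0.9]
gripper_width: 53.3
t 13.57 pos [ 625.6 -267.2  114. ] rot [-179.9    3.   167.2] w 53.3 F [-0.8 -0.1 -0.9] q6 -101.8
shift cm [-0.42  0.48  4.43] turn 0.6 rows>= 1
```

```bash
python3 -m jog '[[[-0.4,0.4,1.5],0,0.3],[[0,0.1,1.5],0,0.3],[[0,0,1],0,0.3],[[0,0,0],0,0.3],[[0,0,0],0,0.3]]'; python3 go.py 633 -264 55 166.6
```

```text
time_s: 14.2
ee_pos: [629.7, -264.5, 70.8]
ee_rot: [-179.9, 2.8, 167.0]
force: [0.3, 0.9, -1.0]
gripper_width: 53.6
t 14.2 pos [ 629.7 -264.5   70.8] rot [-179.9    2.8  167. ] w 53.6 F [ 0.3  0.9 -1. ] q6 -101.3
shift cm [-0.24  0.12  1.6 ] turn 0.4 rows>= 1
```

```bash
python3 -m jog '[[[-0.2,0.1,0.7],0,0.3],[[-0.1,0,0.5],0,0.3],[[0,0,0.3],0,0.3],[[0,0,0],0,0.3],[[0,0,0],0,0.3]]'; python3 go.py 633 -264 53 166.6
```

```text
time_s: 14.82
ee_pos: [634.4, -264.6, 55.9]
ee_rot: [-179.9, 2.9, 167.0]
force: [0.0, -0.3, -0.5]
gripper_width: 53.6
t 14.82 pos [ 634.4 -264.6   55.9] rot [-179.9    2.9  167. ] w 53.6 F [ 0.  -0.3 -0.5] q6 -101.1
shift cm [0.16 0.03 0.28] turn 0.4 rows>= 1
```

```bash
python3 -m jog '[[[0.1,0,0.2],0,0.3],[[0,0,0.1],0,0.3],[[0,0,0],0,0.3]]'; python3 -m jog '[[[0,0,0],0,0.7],[[0,0,0],0,0.8],[[0,0,0],0,1],[[0,0,0],0,1],[[0,0,0],0,1],[[0,0,-1],0,1],[[0,0,-3],0,1],[[0,0,-4],0,1],[[0,0,-3],0,1],[[0,0,0],0,1]]'; python3 go.py 448.6 105.9 170 63
```

```text
time_s: 15.2
ee_pos: [634.5, -264.7, 54.6]
ee_rot: [-179.9, 3.1, 167.0]
force: [-0.4, -0.3, 0.5]
gripper_width: 54.0
time_s: 16.45
ee_pos: [628.7, -263.2, 169.1]
ee_rot: [-179.9, 3.1, 167.0]
force: [-0.3, -0.0, -0.3]
gripper_width: 91.6
t 16.45 pos [ 628.7 -263.2  169.1] rot [-179.9    3.1  167. ] w 91.6 F [-0.3 -0.  -0.3] q6 -101.1
shift cm [25.78 31.93 -1.55] turn 104.0 rows>= 10
```

```bash
python3 - <<'E'
from h import *
f=grab('scene');crop(f,'s2',270,170,120,90,5)
E
```

```text
(no output)
```

View pics/s2.png

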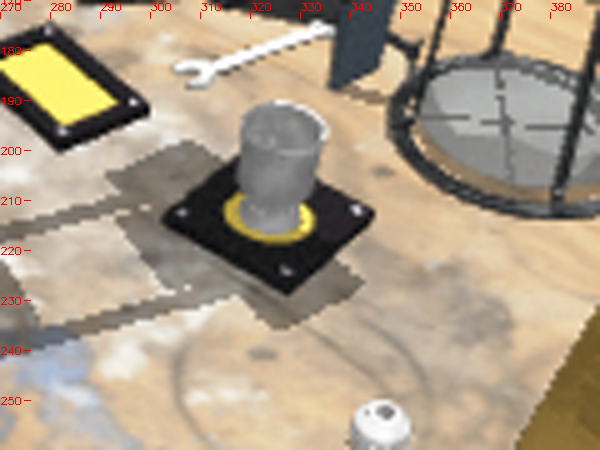

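```bash
python3 -m jog '[[[2.7,3.3,-0.1],0,1],[[2.7,3.3,-0.1],0,1],[[2.7,3.3,-0.1],0,1],[[2.7,3.3,-0.1],0,1],[[2.7,3.3,-0.1],0,1],[[2.7,3.3,-0.1],0,1],[[2.7,3.3,-0.1],0,1],[[2.7,3.3,-0.1],0,1],[[2.7,3.3,-0.1],0,1],[[0,0,0],0,1]]'; python3 -m jog '[[[0,0,0],10,1],[[0,0,0],10,1],[[0,0,0],10,1],[[0,0,0],10,1],[[0,0,0],10,1],[[0,0,0],10,1],[[0,0,0],10,1],[[0,0,0],10,1],[[0,0,0],10,1],[[0,0,0],0,1]]';  python3 go.py 448.6 105.9 110 63
```

```text
time_s: 17.75
ee_pos: [443.9, 91.4, 151.1]
ee_rot: [-179.7, 1.4, 166.9]
force: [0.6, -0.7, 0.0]
gripper_width: 91.4
time_s: 19.0
ee_pos: [443.0, 82.7, 142.3]
ee_rot: [179.3, 0.9, 73.7]
force: [0.1, -0.2, 0.1]
gripper_width: 91.4
t 19.0 pos [443.   82.7 142.3] rot [179.3   0.9  73.7] w 91.4 F [ 0.1 -0.2  0.1] q6 26.9
shift cm [ 2.44 -0.15  3.19] turn 10.7 rows>= 2
```

```bash
python3 -m jog '[[[1.2,0,1],6,1],[[1.0,0.2,1],3,1],[[0,0,0.7],0,1],[[0,0,0],0,1],[[0,0,0],0,1]]';  python3 go.py 448.6 105.9 38 63
```

```text
time_s: 19.62
ee_pos: [452.2, 99.9, 112.7]
ee_rot: [179.3, 0.9, 65.1]
force: [0.8, 0.1, 0.0]
gripper_width: 91.0
t 19.62 pos [452.2  99.9 112.7] rot [179.3   0.9  65.1] w 91.0 F [0.8 0.1 0. ] q6 37.7
shift cm [ 0.51 -0.68  7.45] turn 2.1 rows>= 2
```

```bash
python3 -m jog '[[[0.3,-0.4,0],2,1],[[0.2,-0.3,1],0,1],[[0.1,0,2],0,1],[[0,0,2],0,1],[[0,0,1.5],0,1],[[0,0,0.6],0,1],[[0,0,0],0,1]]';  python3 go.py 448.6 105.9 38 63
```

```text
time_s: 20.5
ee_pos: [448.7, 106.3, 39.2]
ee_rot: [179.1, 0.8, 63.4]
force: [0.1, 0.7, 0.3]
gripper_width: 91.3
t 20.5 pos [448.7 106.3  39.2] rot [179.1   0.8  63.4] w 91.3 F [0.1 0.7 0.3] q6 40.8
shift cm [-0.04  0.01  0.12] turn 0.4 rows>= 1
```

```bash
python3 -m jog '[[[0,0,0.1],0,0.3],[[0,0,0],0,0.3],[[0,0,0],0,0.3],[[0,0,0],0,0.3],[[0,0,0],0,0.3],[[0,0,0],0,0.3],[[0,0,0],0,0.3],[[0,0,0],0,0.2]]' 30;  python3 go.py 642.4 -63.2 120 77
```

```text
time_s: 21.5
ee_pos: [449.5, 106.6, 39.7]
ee_rot: [179.0, 0.7, 63.4]
force: [-0.0, 0.1, 0.3]
gripper_width: 32.3
t 21.5 pos [449.5 106.6  39.7] rot [179.    0.7  63.4] w 32.3 F [-0.   0.1  0.3] q6 40.7
shift cm [-6.63 24.99 -7.51] turn -13.6 rows>= 5
```

```bash
python3 -m jog '[[[0,0,-1.5],0,0.1],[[0,0,-2.5],0,0.1],[[0,0,-2.5],-5,0.1],[[0,0,0],-5,0.1],[[0,0,0],-3,0.1],[[0,0,0],0,0.1],[[0,0,0],0,0.1]]';  python3 go.py 642.4 -63.2 120 77
```

```text
time_s: 22.38
ee_pos: [447.7, 107.3, 105.1]
ee_rot: [179.3, 1.0, 76.7]
force: [0.1, -0.5, -1.7]
gripper_width: 31.6
t 22.38 pos [447.7 107.3 105.1] rot [179.3   1.   76.7] w 31.6 F [ 0.1 -0.5 -1.7] q6 27.1
shift cm [-12.16  22.87  -1.01] turn -0.3 rows>= 5
```

```bash
python3 -m jog '[[[-2,3.8,-0.3],0,0.1],[[-2,3.8,-0.3],0,0.1],[[-2,3.8,-0.3],0,0.1],[[-2,3.8,-0.2],0,0.1],[[-2,3.8,-0.2],0,0.1],[[-1.5,2.6,0],0,0.1],[[0,0,0],0,0.1],[[0,0,0],0,0.1]]';  python3 go.py 642.4 -63.2 65 77
```

```text
time_s: 23.38
ee_pos: [634.7, -58.6, 118.7]
ee_rot: [179.7, 1.1, 76.5]
force: [-0.0, 0.2, -2.1]
gripper_width: 32.3
t 23.38 pos [634.7 -58.6 118.7] rot [179.7   1.1  76.5] w 32.3 F [-0.   0.2 -2.1] q6 8.3
shift cm [-0.17  0.83  5.38] turn -0.5 rows>= 1
```

```bash
python3 -m jog '[[[-0.1,0.5,1.5],0,0.1],[[-0.1,0.2,1.5],0,0.1],[[0,0,1.2],0,0.1],[[0,0,0.7],0,0.1],[[0,0,0],0,0.1],[[0,0,0],0,0.1]]';  python3 go.py 642.4 -63.2 44.5 77
```

```text
time_s: 24.12
ee_pos: [638.8, -61.0, 65.3]
ee_rot: [180.0, 1.1, 76.7]
force: [0.6, -1.0, -1.9]
gripper_width: 32.1
t 24.12 pos [638.8 -61.   65.3] rot [180.    1.1  76.7] w 32.1 F [ 0.6 -1.  -1.9] q6 8.1
shift cm [-0.09  0.4   2.08] turn -0.3 rows>= 1
```

```bash
python3 - <<'E'
from h import *
f=grab('scene');crop(f,'s3',240,140,80,70,8)
E
```

```text
(no output)
```

View pics/s3.png

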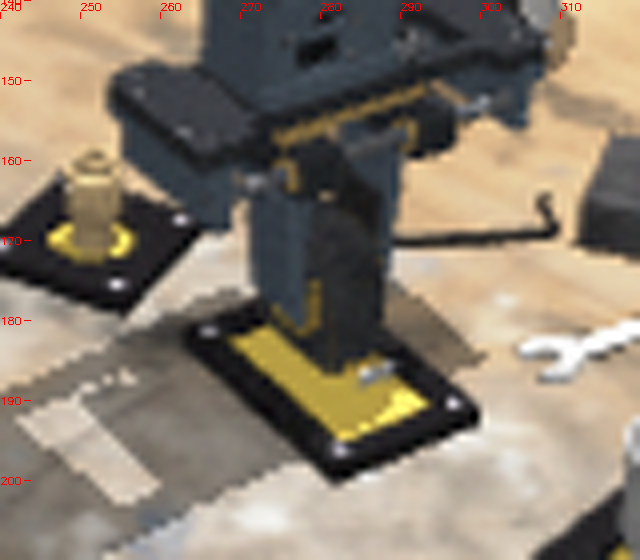

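```bash
python3 -m jog '[[[0,0.2,0.8],0,0.1],[[0,0.1,0.7],0,0.1],[[0,0,0.4],0,0.1],[[0,0,0],0,0.1],[[0,0,0],0,0.1]]';  python3 go.py 642.4 -63.2 43.7 77
```

```text
time_s: 24.8
ee_pos: [642.4, -62.2, 45.7]
ee_rot: [179.9, 1.0, 76.7]
force: [-0.3, 0.3, -2.2]
gripper_width: 32.3
t 24.8 pos [642.4 -62.2  45.7] rot [179.9   1.   76.7] w 32.3 F [-0.3  0.3 -2.2] q6 8.1
shift cm [-0.09  0.02  0.2 ] turn -0.3 rows>= 1
```

```bash
python3 -m jog '[[[0,0,0.2],0,0.1],[[0,0,0.1],0,0.1],[[0,0,0],0,0.1]]'; python3 -m jog '[[[0,0,0],0,0.5],[[0,0,0],0,0.6],[[0,0,0],0,0.7],[[0,0,0],0,1],[[0,0,0],0,1],[[0,0,0],0,1],[[0,0,-1.5],0,1],[[0,0,-3],0,1],[[0,0,-4],0,1],[[0,0,-3],0,1]]'; python3 go.py 431 302 150 87.6
```

```text
time_s: 25.18
ee_pos: [642.7, -62.4, 44.1]
ee_rot: [179.8, 1.0, 76.7]
force: [0.3, -0.4, -2.2]
gripper_width: 32.5
time_s: 26.42
ee_pos: [642.2, -60.1, 162.7]
ee_rot: [179.9, 1.1, 76.7]
force: [0.2, 0.2, -0.3]
gripper_width: 91.1
t 26.43 pos [642.2 -60.1 162.7] rot [179.9   1.1  76.7] w 91.1 F [ 0.2  0.2 -0.3] q6 7.9
shift cm [ 30.38 -28.9    0.68] turn -10.9 rows>= 7
```

```bash
python3 - <<'E'
from h import *
f=grab('scene');crop(f,'s4',240,150,80,60,8)
E
```

```text
(no output)
```

View pics/s4.png

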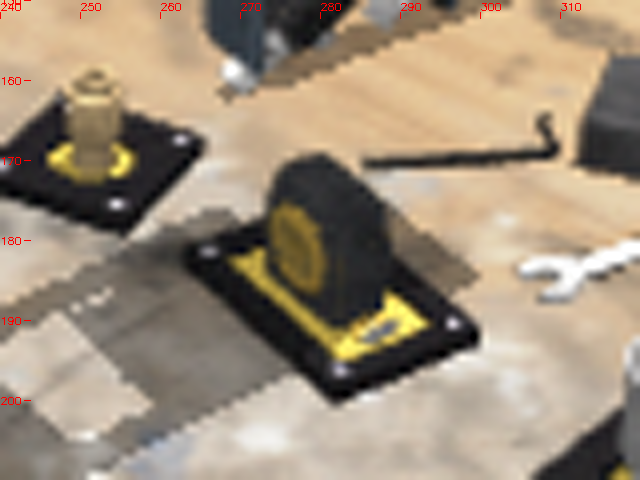

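```bash
python3 -m jog '[[[3.8,-3.6,0.1],0,0.6],[[3.8,-3.6,0.1],0,0.6],[[3.8,-3.6,0.1],0,0.6],[[3.8,-3.6,0.1],0,0.6],[[3.8,-3.6,0.1],0,0.6],[[3.8,-3.6,0.1],0,0.6],[[3.8,-3.6,0.1],0,0.6],[[2,-2,0],-5.5,0.6],[[0,0,0],-5.5,0.6],[[0,0,0],0,0.6]]'; python3 go.py 431 302 80 87.6
```

```text
time_s: 27.72
ee_pos: [443.7, 292.1, 161.5]
ee_rot: [178.6, 0.7, 87.9]
force: [-0.0, 0.3, -0.2]
gripper_width: 54.8
t 27.73 pos [443.7 292.1 161.5] rot [178.6   0.7  87.9] w 54.8 F [-0.   0.3 -0.2] q6 35.9
shift cm [ 1.04 -1.5   8.1 ] turn 0.3 rows>= 2
```

```bash
python3 -m jog '[[[0.6,-0.8,2],0,0.6],[[0.4,-0.5,3],0,0.6],[[0,0,2.5],0,0.6],[[0,0,0],0,0.6],[[0,0,0],0,0.6]]'; python3 go.py 431 302 22 87.6
```

```text
time_s: 28.35
ee_pos: [435.7, 301.8, 88.0]
ee_rot: [178.2, 0.4, 87.2]
force: [-0.5, 1.0, 0.1]
gripper_width: 54.9
t 28.35 pos [435.7 301.8  88. ] rot [178.2   0.4  87.2] w 54.9 F [-0.5  1.   0.1] q6 38.3
shift cm [ 0.05 -0.67  6.58] turn -0.4 rows>= 2
```

```bash
python3 -m jog '[[[0,-0.4,1],0,0.6],[[0,-0.2,2],0,0.6],[[0,0,1.5],0,0.6],[[0,0,0.8],0,0.6],[[0,0,0],0,0.6],[[0,0,0],0,0.6]]'; python3 go.py 431 302 22 87.6
```

```text
time_s: 29.1
ee_pos: [433.3, 302.8, 35.7]
ee_rot: [177.9, 0.2, 87.1]
force: [-0.1, 0.0, -0.1]
gripper_width: 54.8
t 29.1 pos [433.3 302.8  35.7] rot [177.9   0.2  87.1] w 54.8 F [-0.1  0.  -0.1] q6 39.0
shift cm [-0.09 -0.28  1.36] turn -0.5 rows>= 1
```

```bash
python3 -m jog '[[[-0.1,-0.2,0.7],0,0.6],[[0,-0.1,0.5],0,0.6],[[0,0,0.1],0,0.6],[[0,0,0],0,0.6],[[0,0,0],0,0.6]]'; python3 go.py 431 302 22 87.6
```

```text
time_s: 29.72
ee_pos: [431.1, 302.2, 22.5]
ee_rot: [177.8, 0.1, 87.1]
force: [-0.5, 0.1, -0.1]
gripper_width: 54.8
t 29.73 pos [431.1 302.2  22.5] rot [1.778e+02 1.000e-01 8.710e+01] w 54.8 F [-0.5  0.1 -0.1] q6 39.2
shift cm [-0.02 -0.01  0.05] turn -0.5 rows>= 1
```

```bash
python3 -m jog '[[[0,0,0.1],0,0.2],[[0,0,0],0,0.1],[[0,0,0],0,0],[[0,0,0],0,0],[[0,0,0],0,0],[[0,0,0],0,0],[[0,0,0],0,0],[[0,0,0],0,0]]' 12; python3 go.py 431 302 70 87.6;  python3 -m jog '[[[0,0,-1],0,0],[[0,0,-2],0,0],[[0,0,-2],0,0],[[0,0,-2],0,0],[[0,0,0],0,0]]'; python3 go.py 627 257 90 176.4
python3 - <<'E'
from h import *
f=grab('scene');crop(f,'s5',130,120,120,90,6)
E
```

```text
time_s: 30.72
ee_pos: [431.4, 302.3, 21.8]
ee_rot: [177.8, 0.1, 87.1]
force: [1.1, -1.2, 0.2]
gripper_width: 14.6
t 30.73 pos [431.4 302.3  21.8] rot [1.778e+02 1.000e-01 8.710e+01] w 14.6 F [ 1.1 -1.2  0.2] q6 39.2
shift cm [-0.04  0.15 -4.82] turn -0.5 rows>= 1
time_s: 31.35
ee_pos: [428.8, 302.8, 95.9]
ee_rot: [177.7, 0.0, 87.1]
force: [-0.2, -0.3, -0.4]
gripper_width: 14.5
t 31.35 pos [428.8 302.8  95.9] rot [177.7   0.   87.1] w 14.5 F [-0.2 -0.3 -0.4] q6 38.9
shift cm [-3.57 19.99  1.39] turn -89.3 rows>= 9
```

View pics/s5.png

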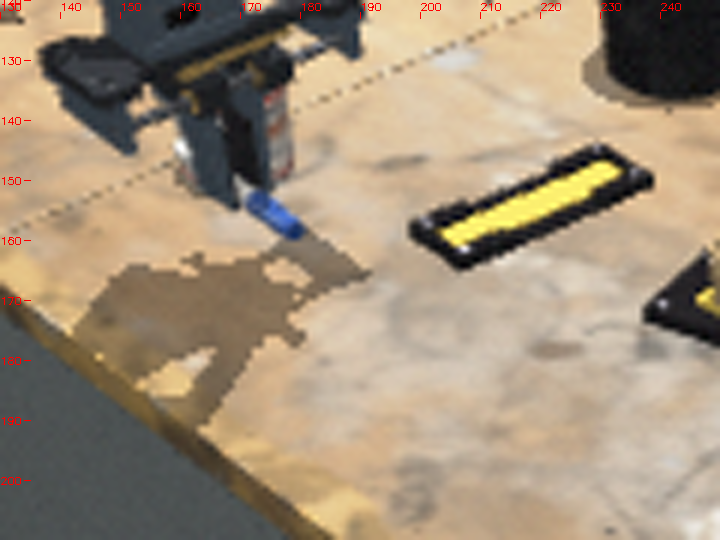

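```bash
python3 -m jog '[[[0,0,0],-10,0],[[0,0,0],-10,0],[[0,0,0],-10,0],[[0,0,0],-10,0],[[0,0,0],-10,0],[[0,0,0],-10,0],[[0,0,0],-10,0],[[0,0,0],-10,0],[[0,0,0],0,0],[[0,0,0],0,0]]'; python3 go.py 627 257 90 176.4
```

```text
time_s: 32.65
ee_pos: [422.7, 298.4, 85.6]
ee_rot: [-179.4, 1.4, 169.5]
force: [-0.7, -0.8, -0.2]
gripper_width: 14.9
t 32.65 pos [422.7 298.4  85.6] rot [-179.4    1.4  169.5] w 14.9 F [-0.7 -0.8 -0.2] q6 -43.5
shift cm [-20.84  -0.36   0.08] turn -6.9 rows>= 4
```

```bash
python3 -m jog '[[[0,0,-0.5],-6.5,0],[[-3,-0.4,-0.2],0,0],[[-4,-0.5,0],0,0],[[-4,-0.5,0],0,0],[[-4,-0.5,0],0,0],[[-3.5,-0.4,0],0,0],[[-1,0,0],0,0],[[0,0,0],0,0],[[0,0,0],0,0]]'; python3 go.py 627 257 60 176.4
```

```text
time_s: 33.78
ee_pos: [617.1, 260.2, 94.0]
ee_rot: [-179.1, 0.9, 175.4]
force: [-0.5, -0.3, -0.8]
gripper_width: 14.6
t 33.77 pos [617.1 260.2  94. ] rot [-179.1    0.9  175.4] w 14.6 F [-0.5 -0.3 -0.8] q6 -62.2
shift cm [-0.96 -0.18  3.42] turn -1.0 rows>= 1
```

```bash
python3 -m jog '[[[-0.6,-0.2,1],-1,0],[[-0.3,0,1.2],0,0],[[0,0,1],0,0],[[0,0,0],0,0],[[0,0,0],0,0]]'; python3 go.py 627 257 27 176.4
```

```text
time_s: 34.4
ee_pos: [624.2, 257.4, 59.3]
ee_rot: [-179.0, 0.8, 176.6]
force: [0.7, -0.5, -0.8]
gripper_width: 14.6
t 34.4 pos [624.2 257.4  59.3] rot [-179.     0.8  176.6] w 14.6 F [ 0.7 -0.5 -0.8] q6 -63.8
shift cm [-0.24  0.03  3.24] turn 0.2 rows>= 1
```

```bash
python3 -m jog '[[[-0.1,0,1],0,0],[[-0.1,0,1.1],0,0],[[0,0,0.7],0,0],[[0,0,0.2],0,0],[[0,0,0],0,0]]'; python3 go.py 627 257 26 176.4
python3 - <<'E'
from h import *
f=grab('scene');crop(f,'s6',180,120,80,60,8)
E
```

```text
time_s: 35.02
ee_pos: [626.8, 256.8, 27.4]
ee_rot: [-179.0, 0.8, 176.6]
force: [0.3, 0.8, -1.0]
gripper_width: 14.8
t 35.02 pos [626.8 256.8  27.4] rot [-179.     0.8  176.6] w 14.8 F [ 0.3  0.8 -1. ] q6 -63.8
shift cm [-0.02  0.02  0.14] turn 0.2 rows>= 1
```

View pics/s6.png

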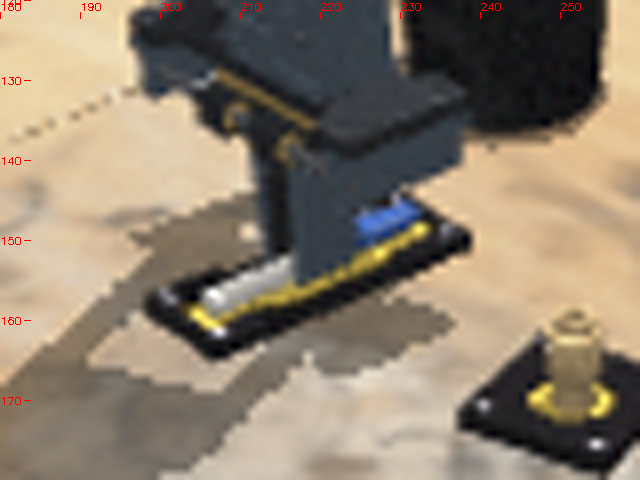

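```bash
python3 -m jog '[[[0,0,0.1],0,0],[[0,0,0.05],0,0],[[0,0,0],0,0.22],[[0,0,0],0,0.25],[[0,0,0],0,0.35],[[0,0,0],0,0.5],[[0,0,0],0,0.5],[[0,0,-1.5],0,0.5],[[0,0,-4],0,0.5],[[0,0,-5],0,0.5]]'; python3 -m jog '[[[3,0,-5],0,0.5],[[5,0,-3],0,0.5],[[5,0,0],0,0.5],[[5,2,0],0,0.5],[[4,4,0],0,0.5],[[0,5,0],0,0.5],[[0,5,0],0,0.5],[[0,0,0],0,0.5],[[0,0,0],0,0.5]]'; python3 go.py 627 257 26 176.4
python3 - <<'E'
from h import *
f=grab('top');crop(f,'t7',150,130,200,110,4)
f=grab('scene');crop(f,'s7',180,120,165,120,4)
yellow(grab('top'))
E
```

```text
time_s: 36.33
ee_pos: [623.7, 258.0, 131.8]
ee_rot: [-178.9, 0.4, 176.6]
force: [0.4, 0.1, 0.0]
gripper_width: 45.3
time_s: 37.45
ee_pos: [409.9, 437.7, 226.7]
ee_rot: [-179.8, 1.7, 176.5]
force: [-0.4, -0.4, -0.7]
gripper_width: 45.6
t 37.45 pos [409.9 437.7 226.7] rot [-179.8    1.7  176.5] w 45.6 F [-0.4 -0.4 -0.7] q6 -39.4
shift cm [-22.17 -16.63  20.8 ] turn 0.1 rows>= 6
(269.3, 162.6) -> [633.4 -73.5] box [[626.3, -17.8], [676.8, -29.3], [655.6, -120.9], [605.2, -109.1]]
(169.4, 162.7) -> [626.4 256.4] box [[554.5, 277.1], [701.6, 267.8], [699.0, 235.2], [551.8, 244.7]]
```

View pics/t7.png

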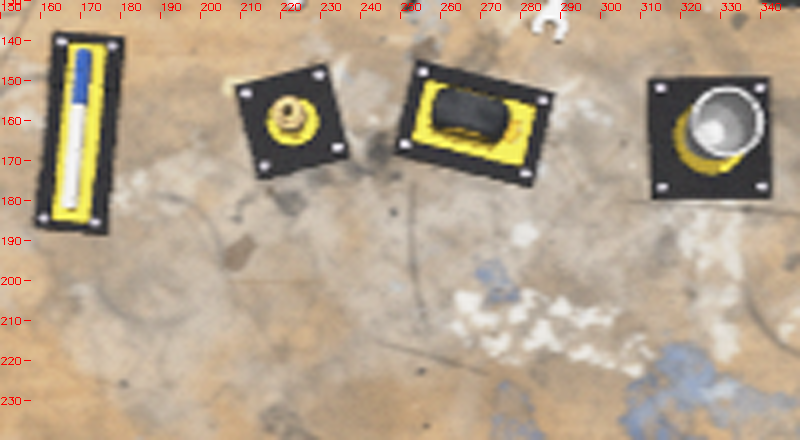

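View pics/s7.png

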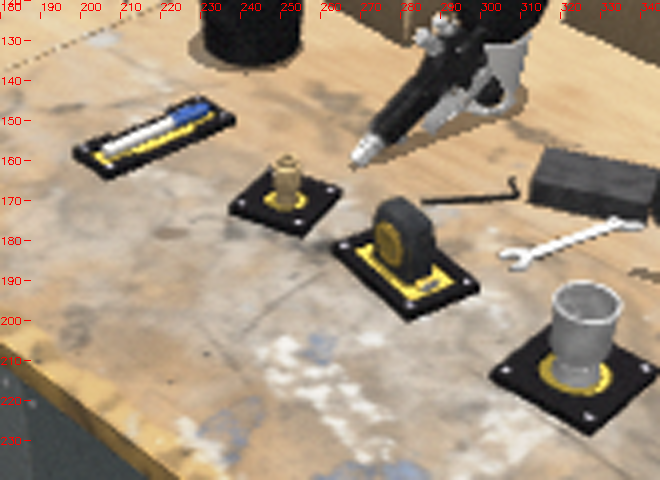

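```bash
python3 - <<'E'
from h import *
S=8;out=[]
for n,(u,v) in(('top',(245,138)),('scene',(255,155))):
    f=grab(n); c=cv2.resize(f['color'][v:v+50,u:u+50,::-1],None,fx=S,fy=S,interpolation=cv2.INTER_CUBIC)
    a=np.radians(77-90);X=np.array([np.cos(a),np.sin(a),0]);Y=np.array([-X[1],X[0],0]);o=np.array([641.5,-68.5,4])
    for z,col in((0,(255,0,255)),(60,(255,255,0))):
        q=[o+x*X+y*Y+[0,0,z] for x,y in((-17,-26),(17,-26),(17,38),(-17,38))]
        cv2.polylines(c,[((w2px(f,q)-[u,v]+.5)*S).astype(int)],True,col,1)
    h=((w2px(f,[o-38*Y+[0,0,3]])-[u,v]+.5)*S).astype(int)[0]; cv2.circle(c,tuple(map(int,h)),4,(0,0,255),1)
    out.append(c)
    if n=='top':
        A,B=px2w(f,170.6,142.1,12),px2w(f,166.8,182.1,12);print('pen',A,B,np.linalg.norm(A-B),(A+B)/2)
        print('coup',px2w(f,150+289/4-.4,130+109/4-.4,54),'cup',px2w(f,150+726/4-.4,130+122/4-.4,78))
cv2.imwrite('pics/tape2.png',np.hstack(out))
E
```

```text
pen [693.9 253. ] [561.5 260.8] 132.62955929957693 [627.7 256.9]
coup [641.7  79.1] cup [ 634.3 -262.5]
```

View pics/tape2.png

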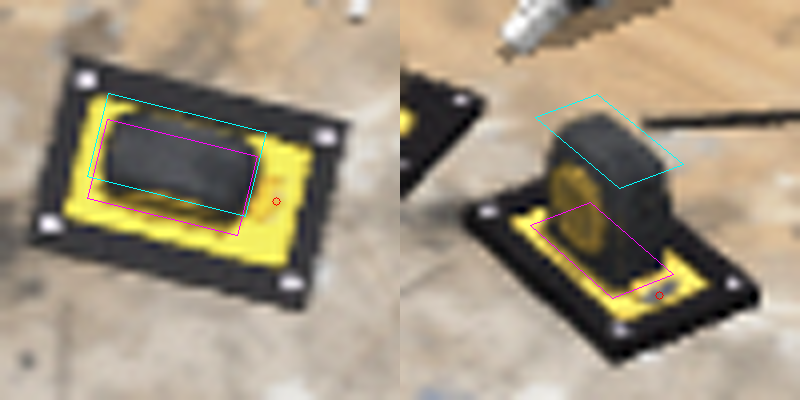

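```bash
python3 -c "
from workcell import job_done,telemetry
print(telemetry.state()['time_s']);print(job_done())"
```

```text
37.7
the job is handed in; nothing more can be done
None
```

I put the coupler, flow cup, tape measure and paint marker into their trays in that order and handed the job in at 37.7 s, with the gripper clear of everything.

My last checks, against each recess centre:

| Item | Measured offset | Slack in the recess |
|---|---|---|
| Coupler, upright | about 3 mm | 7 mm |
| Cup, upright | about 2 mm | 9 mm |
| Marker | about 1 mm, parallel to its tray | 7 mm |
| Tape measure | about 3 mm along its length | 8 mm |

- **Tape measure:** I checked it by overlaying its outline on both camera views. It sits flat inside its recess; the hook showed about 3 mm off where the outline predicted.
- **Air cap and paint tin:** I never went near either of them. The only later picture with the cap shows it standing. I took no picture of the tin at the end.
- **Tool tilt:** The tool leaned up to about 3° during the moves, and I could not correct this with the jog command. No item was visibly tilted after release.
- **Forces:** The force readings I checked stayed under about 3 N.

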